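# Uncover the roundness tester and turn its table once round

### The job

Open the blue dust cover of the roundness tester by lifting it gently all the way back until it rests on its stop, without flinging it or letting it drop. Then wind the rotary table inside (it has a red crank knob) one full turn anticlockwise, seen from above, past the probe, so that the knob ends where it began. Leave the cover open on its stop, let go, and do not disturb the cup, the steel ring or the black lens beside the tester.

Things in the scene. Friction and masses are not known exactly. Their poses are not given: they have to be found in the camera images.
- tester: Roundness tester, fixed: low black open-topped base 180 (x) x 220 (y) x 66 mm high, walls 8 mm. Origin: centre of its underside. -x is its front; the cover's hinge runs along y at its far (+x) rim. Inside, a dial probe fills x 21..79, y -90..-40 mm up to 46 mm high (a thin stylus reaches the disc's rim); two steel cover stops behind the hinge, 95 mm high.
- cover (a joint): Angle of the blue dust cover: 0 = shut (level, lying on the base), 1.75 = fully open, resting on its stop, just past upright, leaning away from the robot. The hinge is free: the cover falls shut if let go before upright, and leans on the stop by itself past upright. Mass about 250 g.
- cover_hinge (a point): Middle of the cover's hinge line, 90 mm in +x from the tester's origin and 66.5 mm above the bench; its y axis is the hinge line, and the frame turns with the cover. The cover is a plate 8 mm thick and 220 mm wide (y) that reaches 192 mm in its own -x from here, overhanging the front of the base by 12 mm.
- cover_bar (a point): Middle of the steel bar handle on top of the cover: round, 10 mm thick, 100 mm long, parallel to the hinge, centre line 40 mm above the cover's upper face, 20 mm from its front edge; at (-172, 0, 48) mm from the hinge in the cover's frame. Pinched across from above, it turns between the fingers as the cover swings. With the cover open it lies on the cover's far side.
- turntable (a joint): Angle of the rotary table, unlimited, growing anticlockwise seen from above (a full turn adds 6.283). At 0 the knob lies in the tester's +x direction from the axis. It starts anywhere from -2.6 to 2.6. Light friction: it stays where it is left.
- table_axis (a point): Centre of the rotary table's upper face, 20 mm in -x from the tester's origin and 30 mm above the bench. The table is an aluminium disc of 112 mm diameter, 8 mm thick, with black marks and one red mark across the disc from the knob; it turns about the vertical.
- knob_top (a point): Centre of the top of the red crank knob: an upright cylinder 18 mm in diameter that stands on the rotary table 42 mm from its axis, 34 mm high above the disc, top 64.5 mm above the bench (just under the shut cover). It spins freely on its own pin, so it can be gripped and carried round in a circle without turning the hand.
- cup: Bystander: blue plastic cup, 64 mm in diameter, 70 mm high, standing beside the tester; origin at the centre of its underside.
- setting_ring: Bystander: steel ring, 68 mm outer and 36 mm inner diameter, 22 mm high, lying flat; origin at the centre of its underside.
- objective: Bystander: black lens, 52 mm in diameter, 55 mm high, standing upright; origin at the centre of its underside.

How it is judged:
On the way, in this order (a step that is already met when the one before it is completed fails the run):
1. the cover rests open on its stop (past 1.69 rad, still) (value of joint cover above 1.69 rad and velocity of joint cover between -0.15 and 0.15 rad/s), for 0.2 s.
2. the rotary table has made one full turn anticlockwise from its start: the knob is within 12 mm of where it began (distance of knob_top from where it was at the start of the episode below 0.012 m and value of joint turntable between 3.14 and 9.2 rad), for 0.2 s.
At the end, for the whole second after the job is handed in: The cover rests open on its stop (past 1.69 rad of 1.75); the rotary table has been turned one full turn anticlockwise from its start, once, with the knob within 12 mm of where it began, and is still (all of step 2 and value of joint cover above 1.69 rad and velocity of joint turntable between -0.1 and 0.1 rad/s); the robot touches nothing.
It fails at once if the cover is flung open or dropped (swings faster than 2.5 rad/s) (velocity of joint cover above 2.5 rad/s or velocity of joint cover below -2.5 rad/s).
It fails at once if the cup, the steel ring or the lens is moved more than 25 mm or tipped (distance of any of cup, setting_ring, objective from where it was at the start of the episode above 0.025 m or angle between any of cup, setting_ring, objective's own z axis and vertical above 0.5 rad).
It also fails if it takes over 72 s, if anything falls off the work surface, if the arm or the gripper's body presses on something with over 40 N, if the wrist force passes 120 N, or if a joint passes its speed limit or range.

### The arm

A 7-joint arm with a two-finger parallel gripper is mounted at the origin on the work surface. World frame = base frame: x ahead of the robot, y to its left, z up, the work surface at z = 0. Lengths are in m, angles in rad, forces in N, time in s.
With the tool pointing down it reaches from about 0.425 to 0.925 m from the base axis. Payload 6.8 kg.
Tool frame: the origin (TCP) lies at the very end of the fingers, on their centre line; the grasp point (between the pads) lies 19 mm behind it; z points along the fingers, y is the line along which they close (so a half turn about z gives the same grasp; the last joint's range is limited). The gripper opens to 85 mm and grips with 20 to 120 N. Pads are 22 mm wide; open, the fingers measure 114 mm over their backs; the gripper's body (76 mm by 85 mm) begins 54 mm behind the grasp point. The pads swing forward as they close: fully open they stand 13 mm farther back than shut.
Start: joints at [-1.357, 0.477, 0.022, 1.555, -0.011, 1.109, -0.083], TCP at [0.213, 0.64, 0.231] pointing down, gripper open.
Joint ranges: [-2.96, 2.96], [-0.34, 2.1], [-1.41, 1.46], [0.24, 2.44], [-1.37, 4.51], [0.17, 1.92], [-2.96, 2.96]. Speed limits (rad/s): [2.39, 2.39, 3.14, 3.14, 3.14, 3.14, 3.14].

### API

Orientations are given as a rotation vector (axis times angle).
In Python, from bench import r gives the robot as it stands. The module is installed in compiled form; this text tells all that it offers.
- The arm moves only by the tool servo_tool, never from a script. Its argument "commands" is a list of rows, each a list of 7 numbers: the turn, a rotation vector about the world's x, y, z in degrees, then the shift along the world's x, y, z in mm, then the closure, from 0 (fully open) to 1 (shut). A call has 1 to 5 rows; each row is the pose to reach, as a shift and turn from the pose commanded when the call began; what a row does not reach only later rows make up. A row lasts 1/12 s, in which the tool goes at most 41.7 mm and 7.16 degrees, less where a joint would pass 70% of its speed; a pose out of reach is approached as far as the arm can. A call with a gripper value outside its range is refused whole. The fingers move at their own pace and stop on an object; "force" is the grip in N (left out, the last holds). Time passes only in rows, so rows that repeat a pose let the fingers close. It gives the time, the measured TCP pose, the force, the opening and the grip force at its end, in the units of the state.
- r.get_obs(): the state, without advancing time (a new reading comes with each control period).
- r.grab_frame(name): name is "scene" or "top" or "wrist"; returns (picture, depth): 384x512x3 uint8, blue, green, red; 384x512 float32, m along the optical axis (not along the pixel's ray), 0 where there is no reading.
- r.camera_info(name): a dict with "vertical_fov" (degrees; the focal length in pixels is half the picture's height over the tangent of half this angle, whatever the lens; pixels are square), "cx", "cy" (the principal point, pixels), "D" ([k1, k2, p1, p2, k3] as OpenCV has them; the pictures are not rectified), "cam_to_world" (4x4, takes a point from camera to world coordinates); the wrist camera has in their place "T_tool_cam" (4x4, takes a point from camera to tool coordinates, whose origin is the TCP and whose axes are the flange's). Camera axes: x right, y up, looking along -z (the intrinsics and any distortion apply to the point x, -y, -z); pixel columns grow to the right and rows downward; lengths in m; the calibration is good to about 2 mm. A picture is of the moment at which its call begins: read the wrist's pose just before it. camera_info takes no time and is no camera call.
- r.hand_in(): hands the job in; it is judged then, once.
The state is a dict: "clock": time; "joints": joint angles; "qvel": joint speeds; "tau": joint torques, N m; "tcp_pos": TCP position; "orientation": TCP orientation; "contact_force": force on the tool from outside, world axes, zero at the start; "moment": the same for the moment, N m; "grip_width": finger opening in m; "gripper_force": force on a finger pad.
Only numpy, scipy, OpenCV 4.12 (cv2) and the standard library are available. Lean on these libraries where they do the work, as an engineer would, in place of code of your own. Each camera call takes 0.05 s, during which the arm holds its last target. There are 200 camera calls.

## Working session

There is one attempt and no reset: what is moved stays moved. The work goes in short steps, Python scripts to look and compute and a tool call to move; the robot and the scene stay as the last step left them, time stands still between calls to the robot, and variables do not carry over. Pictures are saved under pics/ and viewed, at most 10 in all, crops included, and the job is handed in when it is done.

Besides the shell and the picture viewer there is one more tool, called after ">>>" as a command line: name --pt "numbers of a row" for each row, then --argument value for the rest. servo_tool: Moves the arm, as the interface text tells. Its arguments: {"type":"object","properties":{"commands":{"type":"array"},"force":{"type":"number"}},"required":["commands"]}

```bash
mkdir -p pics; cat > h.py <<'E'
import numpy as np, cv2
from bench import r
def K(n):
    c=r.camera_info(n); f=192/np.tan(np.radians(c['vertical_fov'])/2)
    return np.array([[f,0,c['cx']],[0,f,c['cy']],[0,0,1]]),np.array(c['D'],float),c
def T(n):
    c=r.camera_info(n)
    if 'cam_to_world' in c: return np.array(c['cam_to_world'])
    o=r.get_obs(); M=np.eye(4); M[:3,:3]=cv2.Rodrigues(np.array(o['orientation'],float))[0]; M[:3,3]=o['tcp_pos']
    return M@np.array(c['T_tool_cam'])
def cloud(n,depth,M):
    k,D,_=K(n); h,w=depth.shape
    uv=np.stack(np.meshgrid(np.arange(w),np.arange(h)),-1).reshape(-1,1,2).astype(np.float64)
    p=cv2.undistortPoints(uv,k,D).reshape(h,w,2)
    P=np.stack([p[...,0]*depth,-p[...,1]*depth,-depth],-1)
    return P@M[:3,:3].T+M[:3,3]
E
python3 - <<'E'
from h import *
print(r.get_obs())
ims=[]
for n in('scene','top'):
    M=T(n);im,d=r.grab_frame(n);ims.append(im);np.savez(f'{n}0.npz',im=im,d=d,P=cloud(n,d,M))
    print(n,M.round(3).tolist())
cv2.imwrite('pics/a.png',cv2.resize(np.vstack(ims),None,fx=.78,fy=.78)); 
E
```

```text
{'clock': 0.0, 'joints': array([-1.35708828,  0.47780568,  0.02236109,  1.55644445, -0.01147885,
        1.10930098, -0.08309152]), 'qvel': array([ 0.00196824,  0.00254507,  0.00142275, -0.00056549,  0.00136783,
       -0.00173678, -0.00147778]), 'tau': array([-2.49026562e-04, -5.96451688e+01,  1.60731923e+00, -2.81199092e+01,
        1.23410838e-02,  9.42846760e-03, -2.69296879e-05]), 'tcp_pos': array([0.21333678, 0.63977969, 0.23032536]), 'orientation': array([-5.03263624e-01, -3.10088859e+00,  2.86727626e-03]), 'contact_force': array([ 0.11760527, -0.54196078,  0.99706269]), 'moment': array([-0.00183291,  0.00277024, -0.0009053 ]), 'gripper_force': 0.0, 'grip_width': 0.08536068209216256}
scene [[0.581, -0.698, 0.418, 1.066], [0.814, 0.507, -0.284, -0.303], [-0.013, 0.505, 0.863, 1.163], [0.0, 0.0, 0.0, 1.0]]
top [[0.015, 0.987, -0.158, 0.421], [-1.0, 0.013, -0.012, 0.041], [-0.01, 0.158, 0.987, 1.001], [0.0, 0.0, 0.0, 1.0]]
```

View pics/a.png

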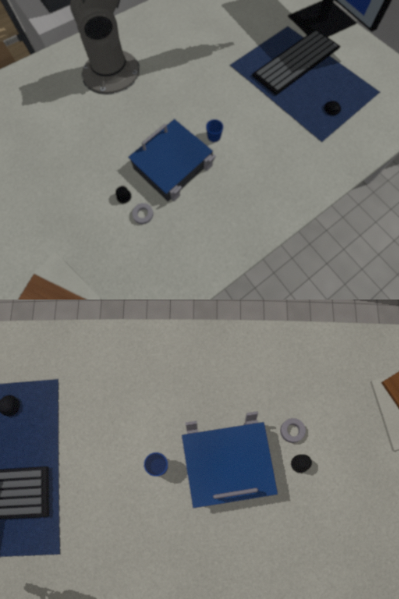

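The scene camera (upper half of the picture) and the top camera (lower half) both show the tester. In the top picture at full resolution, the shut cover spans about (233..354, 158..265). The bar is near (302,246), on the robot side, and the stops are near (246,163) and (322,151). The cup is at (200,211), the ring at (375,168) and the lens at (386,210).

```bash
cat > m.py <<'E'
from h import *
for n in('top','scene'):
    z=np.load(n+'0.npz');im,P=z['im'].astype(int),z['P']
    b,g,rr=im[...,0],im[...,1],im[...,2]
    reg=(np.abs(P[...,0]-.6)<.4)&(np.abs(P[...,1])<.35)
    m=(b>rr+50)&(abs(P[...,2]-.0705)<.012)&reg
    nl,lab,st,_=cv2.connectedComponentsWithStats(m.astype(np.uint8))
    l=1+st[1:,4].argmax();p=P[lab==l]
    print(n,'cover n',len(p),'z',np.median(p[:,2]),cv2.minAreaRect((p[:,:2]*1000).astype(np.float32)))
    c=p[:,:2].mean(0)
    q=P[reg&(P[...,2]>.1)&(P[...,2]<.14)&(np.hypot(P[...,0]-c[0],P[...,1]-c[1])<.13)]
    print('bar',len(q),np.median(q,0),q.max(0),cv2.minAreaRect((q[:,:2]*1000).astype(np.float32)))
    m=(P[...,2]>.012)&(P[...,2]<.09)&reg&(np.hypot(P[...,0]-c[0],P[...,1]-c[1])<.3)
    nl,lab,st,_=cv2.connectedComponentsWithStats(m.astype(np.uint8))
    for i in range(1,nl):
        if st[i,4]>30:
            p=P[lab==i];print('blob',st[i],p.mean(0).round(3),p.min(0).round(3),p.max(0).round(3),im[lab==i].mean(0).round())
E
python3 m.py
```

```text
top cover n 9186 z 0.0744317218690172 ((514.0150756835938, -32.255455017089844), (188.0478973388672, 216.05035400390625), 9.96381664276123)
bar 304 [ 0.43893912 -0.04313483  0.11826285] [0.45098407 0.00983837 0.12313639] ((438.9209899902344, -44.270938873291016), (9.999018669128418, 109.59422302246094), 9.741214752197266)
blob [  233   146   123   122 10351] [ 0.518 -0.031  0.074] [ 0.401 -0.155  0.018] [0.644 0.091 0.09 ] [99. 61. 36.]
blob [360 152  31  31 586] [ 0.616 -0.213  0.021] [ 0.583 -0.246  0.012] [ 0.65  -0.181  0.028] [113. 108. 112.]
blob [185 196  31  31 438] [0.516 0.163 0.053] [0.481 0.126 0.012] [0.542 0.187 0.074] [84. 57. 47.]
blob [374 199  26  23 455] [ 0.522 -0.229  0.044] [ 0.5   -0.254  0.012] [ 0.548 -0.209  0.059] [28. 28. 29.]
scene cover n 4729 z 0.07326251173754672 ((515.7014770507812, -33.93376922607422), (186.5399932861328, 215.78028869628906), 9.710225105285645)
bar 165 [ 0.44090736 -0.0482108   0.11657086] [0.45393787 0.00752975 0.12292362] ((439.3753967285156, -46.30694580078125), (12.041662216186523, 108.90765380859375), 9.673323631286621)
blob [ 164  153  113  104 6191] [ 0.531 -0.04   0.069] [ 0.402 -0.158  0.012] [0.649 0.088 0.09 ] [85. 55. 35.]
blob [264 153  23  29 478] [0.511 0.157 0.046] [0.48  0.123 0.012] [0.544 0.187 0.073] [72. 42. 27.]
blob [148 239  21  21 315] [ 0.532 -0.237  0.042] [ 0.503 -0.26   0.012] [ 0.55  -0.212  0.058] [22. 21. 21.]
blob [170 261  27  26 409] [ 0.618 -0.217  0.02 ] [ 0.583 -0.25   0.012] [ 0.651 -0.183  0.027] [109. 105. 107.]
```

The two cameras agree. The tester's yaw is about 9.7°, the bar is at (439, -45, 118) mm, the hinge at (610, -17) and the table axis at (501, -35). The tool's closing axis has to turn by -62°. I'll go round towards the bar at height, keeping clear of the base.

>>> servo_tool --pt "0 0 -6 25 -32 0 0" --pt "0 0 -12 50 -64 0 0" --pt "0 0 -18 75 -96 0 0" --pt "0 0 -24 100 -128 0 0" --pt "0 0 -30 125 -160 0 0" --force 25

```text
clock: 0.52
tcp_pos: [0.3392, 0.4784, 0.231]
orientation: [-1.296, -2.862, 0.001]
contact_force: [1.1, 0.2, -0.5]
grip_width: 0.0855
gripper_force: 0.0
```

>>> servo_tool --pt "0 0 -6 25 -32 0 0" --pt "0 0 -12 50 -64 0 0" --pt "0 0 -18 75 -96 0 0" --pt "0 0 -24 100 -128 0 0" --pt "0 0 -30 125 -160 0 0"

```text
clock: 0.93
tcp_pos: [0.4641, 0.3185, 0.2312]
orientation: [-1.992, -2.429, 0.0]
contact_force: [0.2, 0.6, 0.5]
grip_width: 0.0856
gripper_force: 0.0
```

>>> servo_tool --pt "0 0 -1 -2 -38 0 0" --pt "0 0 -2 -4 -76 0 0" --pt "0 0 -2 -7 -114 0 0" --pt "0 0 -2 -10 -152 0 0" --pt "0 0 -2 -12 -190 0 0"

```text
clock: 1.35
tcp_pos: [0.4506, 0.1285, 0.231]
orientation: [-2.028, -2.399, 0.001]
contact_force: [1.4, -0.2, 0.0]
grip_width: 0.0855
gripper_force: 0.0
```

>>> servo_tool --pt "0 0 0 -2 -38 0 0" --pt "0 0 0 -5 -76 0 0" --pt "0 0 0 -8 -114 0 0" --pt "0 0 0 -12 -150 0 0" --pt "0 0 0 -12 -175 0 0"

```text
clock: 1.77
tcp_pos: [0.4379, -0.0481, 0.2312]
orientation: [-2.032, -2.395, 0.0]
contact_force: [-0.1, 0.4, 0.2]
grip_width: 0.0851
gripper_force: 0.0
```

>>> servo_tool --pt "0 0 0 1 2 -30 0" --pt "0 0 0 1 2 -60 0" --pt "0 0 0 1 2 -90 0" --pt "0 0 0 1 2 -118 0" --pt "0 0 0 1 2 -131 0"

```text
clock: 2.18
tcp_pos: [0.4383, -0.0427, 0.0974]
orientation: [-2.027, -2.397, 0.006]
contact_force: [-0.8, 0.5, 1.1]
grip_width: 0.0854
gripper_force: 0.0
```

>>> servo_tool --pt "0 0 0 0 0 0 0.5" --pt "0 0 0 0 0 0 0.75" --pt "0 0 0 0 0 0 1" --pt "0 0 0 0 0 0 1" --pt "0 0 0 0 0 0 1"

```text
clock: 2.6
tcp_pos: [0.4414, -0.0425, 0.1014]
orientation: [2.028, 2.398, 0.003]
contact_force: [-0.1, -0.3, -0.8]
grip_width: 0.0257
gripper_force: 0.0
```

>>> servo_tool --pt "0 0 0 0 0 0 1" --pt "0 0 0 0 0 0 1" --pt "0 0 0 0 0 0 1" --pt "0 0 0 0 0 0 1" --pt "0 0 0 0 0 0 1"

```text
clock: 3.02
tcp_pos: [0.4371, -0.043, 0.1004]
orientation: [-2.026, -2.394, 0.005]
contact_force: [-10.2, -2.0, 12.5]
grip_width: 0.0089
gripper_force: 25.1
```

```bash
python3 - <<'E'
import numpy as np
R=np.hypot(172,48);a=np.arctan2(48,-172);y=np.radians(9.5)
p=None
for th in list(range(0,104,4)):
    b=a-np.radians(th); d=R*np.array([np.cos(b)-np.cos(a),np.sin(b)-np.sin(a)])
    if th%20==0: base=d;print()
    q=d-(prev if th%20==0 and th else base*0+ (base if th%20 else d))
    ref=base
    print(th,'abs',(d[0]*np.cos(y)).round(1),(d[0]*np.sin(y)).round(1),d[1].round(1)); prev=d
E
```

```text
0 abs 0.0 0.0 0.0
4 abs 3.7 0.6 11.9
8 abs 8.2 1.4 23.5
12 abs 13.5 2.3 34.7
16 abs 19.6 3.3 45.6

20 abs 26.4 4.4 55.9
24 abs 33.9 5.7 65.8
28 abs 42.1 7.0 75.1
32 abs 50.9 8.5 83.9
36 abs 60.2 10.1 91.9

40 abs 70.1 11.7 99.3
44 abs 80.5 13.5 106.0
48 abs 91.3 15.3 111.9
52 abs 102.5 17.2 117.1
56 abs 114.0 19.1 121.4

60 abs 125.8 21.1 125.0
64 abs 137.8 23.1 127.6
68 abs 150.0 25.1 129.5
72 abs 162.2 27.2 130.4
76 abs 174.5 29.2 130.5

80 abs 186.8 31.3 129.7
84 abs 199.0 33.3 128.1
88 abs 211.0 35.3 125.6
92 abs 222.9 37.3 122.2
96 abs 234.5 39.2 118.0

100 abs 245.7 41.1 113.1
```

Gripped, with the width near the bar's 10 mm. Next I lift along the arc, 20° per call.

>>> servo_tool --pt "0 0 0 0 0 6 1" --pt "0 0 0 2 0 14 1" --pt "0 0 0 8 1 24 1" --pt "0 0 0 14 2 35 1" --pt "0 0 0 20 3 46 1"

```text
clock: 3.43
tcp_pos: [0.456, -0.0398, 0.1461]
orientation: [-2.024, -2.392, 0.009]
contact_force: [-9.8, 0.9, 3.1]
grip_width: 0.0086
gripper_force: 24.7
```

>>> servo_tool --pt "0 0 0 3 1 10 1" --pt "0 0 0 11 2 20 1" --pt "0 0 0 19 4 29 1" --pt "0 0 0 28 5 38 1" --pt "0 0 0 37 7 46 1"

```text
clock: 3.85
tcp_pos: [0.495, -0.0329, 0.1933]
orientation: [-2.026, -2.395, 0.005]
contact_force: [-9.5, -2.2, 8.8]
grip_width: 0.009
gripper_force: 25.2
```

>>> servo_tool --pt "0 0 0 8 2 9 1" --pt "0 0 0 18 3 16 1" --pt "0 0 0 29 5 22 1" --pt "0 0 0 40 7 27 1" --pt "0 0 0 52 9 32 1"

```text
clock: 4.27
tcp_pos: [0.5497, -0.0235, 0.2258]
orientation: [-2.028, -2.399, -0.001]
contact_force: [-2.3, 0.8, 0.3]
grip_width: 0.0089
gripper_force: 25.2
```

>>> servo_tool --pt "0 0 0 12 2 4 1" --pt "0 0 0 24 4 6 1" --pt "0 0 0 36 6 8 1" --pt "0 0 0 48 8 9 1" --pt "0 0 0 60 10 9 1"

```text
clock: 4.68
tcp_pos: [0.6103, -0.013, 0.2347]
orientation: [2.028, 2.399, 0.002]
contact_force: [-1.3, 1.0, 0.2]
grip_width: 0.0089
gripper_force: 25.7
```

>>> servo_tool --pt "0 0 0 13 2 -1 1" --pt "0 0 0 25 4 -3 1" --pt "0 0 0 37 6 -5 1" --pt "0 0 0 49 8 -9 1" --pt "0 0 0 58 10 -12 1"

```text
clock: 5.1
tcp_pos: [0.6688, -0.0029, 0.2223]
orientation: [2.027, 2.399, 0.002]
contact_force: [-1.0, 0.5, 1.3]
grip_width: 0.0086
gripper_force: 26.3
```

>>> servo_tool --pt "0 0 0 5 1 -2 1" --pt "0 0 0 9 2 -4 1" --pt "0 0 0 13 2 -6 1" --pt "0 0 0 16 3 -7 1" --pt "0 0 0 16 3 -7 1"

```text
clock: 5.52
tcp_pos: [0.6833, -0.0004, 0.2153]
orientation: [-2.028, -2.398, -0.0]
contact_force: [-2.8, 1.9, 7.9]
grip_width: 0.0088
gripper_force: 27.2
```

The stop is reached, as the force now shows. I'll open the fingers only part way and lift straight up.

>>> servo_tool --pt "0 0 0 0 0 0 0.85" --pt "0 0 0 0 0 0 0.78" --pt "0 0 0 0 0 0 0.74" --pt "0 0 0 0 0 0 0.74" --pt "0 0 0 0 0 0 0.74"

```text
clock: 5.93
tcp_pos: [0.6833, -0.0009, 0.214]
orientation: [-2.029, -2.398, 0.001]
contact_force: [0.1, 0.2, -0.8]
grip_width: 0.0224
gripper_force: 0.0
```

>>> servo_tool --pt "0 0 0 0 0 10 0.74" --pt "0 0 0 0 0 25 0.74" --pt "0 0 0 1 0 45 0.74" --pt "0 0 0 2 0 70 0.74" --pt "0 0 0 2 0 100 0.74"

```text
clock: 6.35
tcp_pos: [0.6848, -0.0006, 0.3148]
orientation: [-2.028, -2.398, 0.002]
contact_force: [0.3, 0.1, 0.1]
grip_width: 0.0223
gripper_force: 0.0
```

```bash
python3 - <<'E'
from h import *
ims=[]
for n in('top','scene'):
    M=T(n);im,d=r.grab_frame(n);P=cloud(n,d,M);np.savez(f'{n}1.npz',im=im,d=d,P=P)
    i=im.astype(int)
    m=(i[...,2]>i[...,0]+50)&(i[...,2]>i[...,1]+50)&(np.hypot(P[...,0]-.501,P[...,1]+.035)<.09)
    nl,lab,st,c=cv2.connectedComponentsWithStats(m.astype(np.uint8))
    for k in range(1,nl):
        p=P[lab==k];print(n,st[k],p.mean(0).round(4),p.max(0).round(4))
        q=p[p[:,2]>.058]
        if len(q):print(' top',len(q),q.mean(0).round(4),(q.min(0)+q.max(0))/2)
    ims.append(cv2.resize(im[130:290,130:400],(675,400)) if n=='top' else im)
cv2.imwrite('pics/b.png',ims[0])
E
```

```text
scene [225 184   7  10  42] [0.4989 0.007  0.0571] [0.5075 0.0308 0.0683]
 top 30 [0.5004 0.0064 0.0631] [0.49998998 0.00594479 0.0636865 ]
```

View pics/b.png

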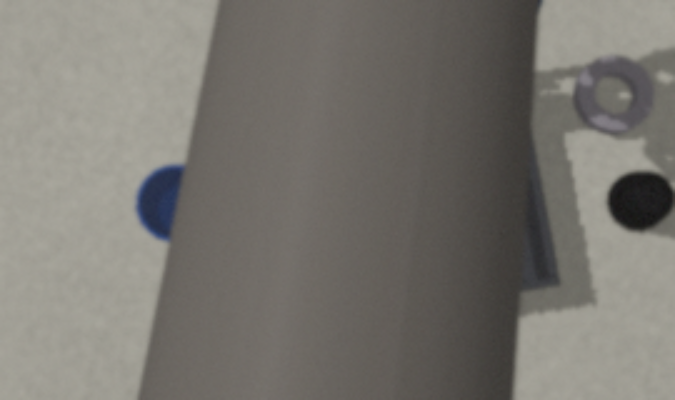

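The arm hides the tester from the top camera; only the cup, ring and lens show, at about (160,200), (612,95) and (640,200) of the crop, and they have not moved. The scene camera puts the knob at about (500, 6) mm, 41 mm from the axis, which agrees with the 42 mm given. I'll move above the table with the closing axis turned +90° and measure again with the wrist camera.

>>> servo_tool --pt "0 0 7 -30 0 0 0.74" --pt "0 0 14 -65 0 0 0.74" --pt "0 0 21 -100 0 0 0.74" --pt "0 0 28 -135 0 0 0.74" --pt "0 0 35 -170 0 0 0.74"

```text
clock: 6.87
tcp_pos: [0.5138, -0.0009, 0.3144]
orientation: [1.205, 2.901, -0.0]
contact_force: [-0.7, -0.1, 0.8]
grip_width: 0.0221
gripper_force: 0.0
```

>>> servo_tool --pt "0 0 7 -10 0 0 0.74" --pt "0 0 14 -15 2 0 0.74" --pt "0 0 21 -15 4 0 0.7" --pt "0 0 28 -15 5 0 0.6" --pt "0 0 35 -15 6 0 0.5"

```text
clock: 7.28
tcp_pos: [0.5003, 0.0053, 0.3148]
orientation: [0.277, 3.129, 0.001]
contact_force: [-0.4, -0.5, -0.4]
grip_width: 0.0426
gripper_force: 0.0
```

>>> servo_tool --pt "0 0 7 0 0 0 0.5" --pt "0 0 14 0 0 0 0.5" --pt "0 0 20 0 0 0 0.5" --pt "0 0 20 0 0 0 0.5"

```text
clock: 7.62
tcp_pos: [0.5004, 0.0051, 0.3146]
orientation: [-0.267, 3.13, 0.0]
contact_force: [0.2, 0.3, -0.3]
grip_width: 0.0427
gripper_force: 0.0
```

```bash
cat > k.py <<'E'
from h import *
import sys
o=r.get_obs();print(o['joints'].round(2),o['tcp_pos'].round(4),o['orientation'].round(3),o['grip_width'])
for n in('wrist','scene'):
    M=T(n);im,d=r.grab_frame(n);P=cloud(n,d,M);np.savez(f'{n}{sys.argv[1]}.npz',im=im,d=d,P=P)
    i=im.astype(int)
    m=(i[...,2]>i[...,0]+40)&(i[...,2]>i[...,1]+40)&(np.hypot(P[...,0]-.501,P[...,1]+.035)<.09)
    nl,lab,st,c=cv2.connectedComponentsWithStats(m.astype(np.uint8))
    for k in range(1,nl):
        if st[k,4]<10: continue
        p=P[lab==k];print(n,st[k],p.mean(0).round(4),p.max(0).round(4))
        q=p[(p[:,2]>.058)&(p[:,2]<.075)]
        if len(q)>5:print(' top',len(q),q.mean(0).round(4),((q.min(0)+q.max(0))/2).round(4),np.ptp(q,0).round(4))
    cv2.imwrite(f'pics/{n}{sys.argv[1]}.png',im)
    b=P[(i[...,0]>i[...,2]+40)&(P[...,2]>.09)&(np.abs(P[...,0]-.62)<.07)&(np.abs(P[...,1])<.15)]
    if len(b): print(n,'cover',len(b),b.min(0).round(3),b.max(0).round(3))
E
python3 k.py 2
```

```text
[-0.5   0.1   0.4   1.88 -0.04  1.17  1.66] [0.5004 0.0051 0.3146] [-0.267  3.13   0.   ] 0.0426977296313409
wrist [186 138  10   3  19] [ 0.4999 -0.0866  0.0291] [ 0.5047 -0.0796  0.0333]
wrist [250 144  14  17 191] [0.4965 0.006  0.0619] [0.5131 0.0167 0.0676]
 top 159 [0.4973 0.0059 0.0653] [0.4977 0.0059 0.0631] [0.0174 0.0172 0.0088]
wrist [200 194   3  10  23] [ 0.5756 -0.0591  0.0514] [ 0.5873 -0.0081  0.4582]
wrist cover 12159 [ 0.595 -0.122  0.09 ] [0.657 0.079 0.258]
scene [225 184   7  10  52] [0.4967 0.0079 0.0531] [0.5096 0.0316 0.0665]
 top 34 [0.5004 0.0061 0.0627] [0.5004 0.0064 0.0627] [0.0184 0.0155 0.0076]
scene cover 523 [ 0.614 -0.121  0.097] [0.667 0.094 0.257]
```

View pics/wrist2.png

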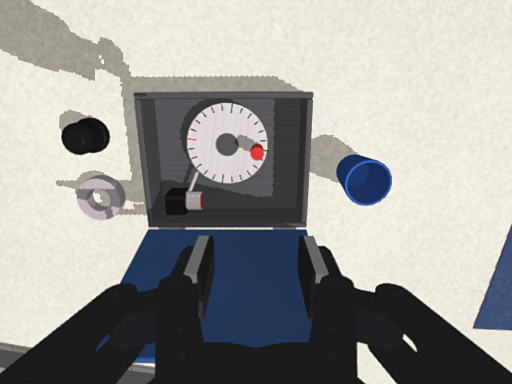

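The wrist picture shows the open box with the cover lying back. The disc is centred near (227,144) and the knob at (257,152), with the red mark opposite at (191,139). The probe is near (185,200) with its stylus to the disc, and all three bystanders are undisturbed. Next I fit the disc centre and plan the circle.

```bash
cat > plan.py <<'E'
from h import *
z=np.load('wrist2.npz');im,P=z['im'].astype(int),z['P']
m=(im.min(2)>130)&(abs(P[...,2]-.03)<.008)&(np.hypot(P[...,0]-.501,P[...,1]+.035)<.075)
nl,lab,st,_=cv2.connectedComponentsWithStats(m.astype(np.uint8));l=1+st[1:,4].argmax()
p=P[lab==l];print('disc',len(p),p[:,2].mean(),cv2.minEnclosingCircle((p[:,:2]*1000).astype(np.float32)))
h=(cv2.convexHull((p[:,:2]*1000).astype(np.float32)));print('ell',cv2.fitEllipse(h))
# black probe body: points inside box with height ~46
q=P[(abs(P[...,2]-.044)<.006)&(np.hypot(P[...,0]-.58,P[...,1]+.08)<.06)]
print('probe',len(q),q.min(0).round(3),q.max(0).round(3))
# clearance of gripped fingers (tester frame about axis, mm)
def clear(phi,al):
    s,t=np.meshgrid(np.linspace(-23.5,23.5,24),np.linspace(-11,11,12))
    c,n=np.cos(np.radians(al)),np.sin(np.radians(al))
    x=42*np.cos(np.radians(phi))+s*c-t*n; y=42*np.sin(np.radians(phi))+s*n+t*c
    wall=min((x+62).min(),(102-abs(y)).min())
    pr=np.hypot(np.maximum(41-x,0),np.maximum(y+40,0)).min()
    return wall,pr
for phi in range(80,441,15):
    print(phi,[(a,)+tuple(np.round(clear(phi,a),1)) for a in(90,75,60,45)])
E
python3 plan.py
```

```text
disc 4334 0.0311124104262691 ((498.6058044433594, -35.78889083862305), 56.01914596557617)
ell ((498.6407165527344, -35.81922912597656), (110.55889892578125, 111.57910919189453), 92.87073516845703)
probe 1024 [ 0.548 -0.131  0.038] [ 0.631 -0.024  0.05 ]
80 [(90, np.float64(37.1), np.float64(62.2)), (75, np.float64(35.1), np.float64(63.0)), (60, np.float64(34.8), np.float64(66.1)), (45, np.float64(36.2), np.float64(71.1))]
95 [(90, np.float64(36.7), np.float64(67.4)), (75, np.float64(34.6), np.float64(69.1)), (60, np.float64(34.3), np.float64(73.0)), (45, np.float64(33.9), np.float64(78.5))]
110 [(90, np.float64(36.6), np.float64(71.4)), (75, np.float64(30.9), np.float64(74.1)), (60, np.float64(26.4), np.float64(78.7)), (45, np.float64(23.2), np.float64(84.3))]
125 [(90, np.float64(26.9), np.float64(74.3)), (75, np.float64(21.2), np.float64(77.8)), (60, np.float64(16.6), np.float64(83.0)), (45, np.float64(13.5), np.float64(87.6))]
140 [(90, np.float64(18.8), np.float64(75.9)), (75, np.float64(13.1), np.float64(80.2)), (60, np.float64(8.5), np.float64(85.9)), (45, np.float64(5.4), np.f
[... 2748 characters left out ...]
(31.7))]
395 [(90, np.float64(54.4), np.float64(40.6)), (75, np.float64(52.4), np.float64(38.6)), (60, np.float64(52.1), np.float64(39.2)), (45, np.float64(53.5), np.float64(42.6))]
410 [(90, np.float64(46.3), np.float64(48.8)), (75, np.float64(44.3), np.float64(47.6)), (60, np.float64(44.0), np.float64(49.1)), (45, np.float64(45.4), np.float64(53.0))]
425 [(90, np.float64(40.4), np.float64(55.9)), (75, np.float64(38.4), np.float64(55.8)), (60, np.float64(38.1), np.float64(58.1)), (45, np.float64(39.5), np.float64(62.5))]
440 [(90, np.float64(37.1), np.float64(62.2)), (75, np.float64(35.1), np.float64(63.0)), (60, np.float64(34.8), np.float64(66.1)), (45, np.float64(36.2), np.float64(71.1))]
```

>>> servo_tool --pt "0 0 0 -1 1 -40 0.5" --pt "0 0 0 -2 1 -80 0.5" --pt "0 0 0 -2 1 -120 0.5" --pt "0 0 0 -2 1 -160 0.5" --pt "0 0 0 -2 1 -200 0.5"

```text
clock: 8.13
tcp_pos: [0.4986, 0.0064, 0.1131]
orientation: [-0.256, 3.13, -0.0]
contact_force: [0.8, 0.5, 0.6]
grip_width: 0.0427
gripper_force: 0.0
```

>>> servo_tool --pt "0 0 0 0 0 -25 0.5" --pt "0 0 0 0 0 -45 0.5" --pt "0 0 0 0 0 -60 0.5" --pt "0 0 0 0 0 -70 0.5" --pt "0 0 0 0 0 -70 0.5"

```text
clock: 8.55
tcp_pos: [0.4974, 0.0062, 0.0427]
orientation: [0.259, -3.128, 0.001]
contact_force: [-0.1, 0.1, 0.6]
grip_width: 0.0429
gripper_force: 0.0
```

>>> servo_tool --pt "0 0 0 0 0 0 0.65" --pt "0 0 0 0 0 0 0.8" --pt "0 0 0 0 0 0 1" --pt "0 0 0 0 0 0 1" --pt "0 0 0 0 0 0 1"

```text
clock: 8.97
tcp_pos: [0.4994, 0.0063, 0.0453]
orientation: [-0.261, 3.128, 0.0]
contact_force: [-0.5, -1.2, 5.0]
grip_width: 0.0168
gripper_force: 25.2
```

```bash
python3 - <<'E'
import numpy as np
o=__import__('bench').r.get_obs();print(o['tcp_pos'].round(4),o['grip_width'],o['contact_force'].round(1))
f=lambda k:42*np.array([np.cos(np.radians(91.4+15*k)),np.sin(np.radians(91.4+15*k))])
al=lambda k:0 if k<=8 else -min(45,7*(k-8))
for c in range(5):
    b=np.round(f(5*c)-f(0));print([[0,0,al(k)-al(5*c),*(int(v) for v in np.round(f(k)-f(0)-b)),0,1] for k in range(5*c+1,5*c+6)])
E
```

```text
[0.4994 0.0063 0.0453] 0.016762326392406286 [-0.5 -1.2  5. ]
[[0, 0, 0, -11, -2, 0, 1], [0, 0, 0, -21, -6, 0, 1], [0, 0, 0, -29, -13, 0, 1], [0, 0, 0, -36, -22, 0, 1], [0, 0, 0, -40, -32, 0, 1]]
[[0, 0, 0, -1, -11, 0, 1], [0, 0, 0, 1, -22, 0, 1], [0, 0, 0, 5, -32, 0, 1], [0, 0, -7, 12, -40, 0, 1], [0, 0, -14, 21, -47, 0, 1]]
[[0, 0, -7, 10, -4, 0, 1], [0, 0, -14, 21, -5, 0, 1], [0, 0, -21, 32, -3, 0, 1], [0, 0, -28, 42, 1, 0, 1], [0, 0, -31, 50, 8, 0, 1]]
[[0, 0, 0, 7, 9, 0, 1], [0, 0, 0, 11, 19, 0, 1], [0, 0, 0, 12, 30, 0, 1], [0, 0, 0, 10, 41, 0, 1], [0, 0, 0, 6, 51, 0, 1]]
[[0, 0, 0, -7, 8, 0, 1], [0, 0, 0, -16, 15, 0, 1], [0, 0, 0, -26, 19, 0, 1], [0, 0, 0, -37, 20, 0, 1], [0, 0, 0, -48, 18, 0, 1]]
```

Gripped: the width reads about 1 mm under, as it did on the bar. Now I wind the table.

>>> servo_tool --pt "0 0 0 -11 -2 0 1" --pt "0 0 0 -21 -6 0 1" --pt "0 0 0 -29 -13 0 1" --pt "0 0 0 -36 -22 0 1" --pt "0 0 0 -40 -32 0 1"

```text
clock: 9.38
tcp_pos: [0.4592, -0.0257, 0.0453]
orientation: [-0.262, 3.127, 0.0]
contact_force: [5.2, -0.3, 3.3]
grip_width: 0.0166
gripper_force: 25.8
```

>>> servo_tool --pt "0 0 0 -1 -11 0 1" --pt "0 0 0 1 -22 0 1" --pt "0 0 0 5 -32 0 1" --pt "0 0 -7 12 -40 0 1" --pt "0 0 -14 21 -47 0 1"

```text
clock: 9.8
tcp_pos: [0.4794, -0.0728, 0.0453]
orientation: [0.131, 3.138, 0.003]
contact_force: [0.5, 5.3, 10.0]
grip_width: 0.017
gripper_force: 26.4
```

>>> servo_tool --pt "0 0 -7 10 -4 0 1" --pt "0 0 -14 21 -5 0 1" --pt "0 0 -21 32 -3 0 1" --pt "0 0 -28 42 1 0 1" --pt "0 0 -31 50 8 0 1"

```text
clock: 10.22
tcp_pos: [0.5301, -0.066, 0.0453]
orientation: [0.968, 2.987, -0.0]
contact_force: [-0.2, -1.4, 9.3]
grip_width: 0.0166
gripper_force: 26.4
```

>>> servo_tool --pt "0 0 0 7 9 0 1" --pt "0 0 0 11 19 0 1" --pt "0 0 0 12 30 0 1" --pt "0 0 0 10 41 0 1" --pt "0 0 0 6 51 0 1"

```text
clock: 10.63
tcp_pos: [0.5355, -0.0141, 0.0452]
orientation: [0.957, 2.991, 0.0]
contact_force: [-3.7, -4.2, 13.4]
grip_width: 0.0168
gripper_force: 26.8
```

>>> servo_tool --pt "0 0 0 -7 8 0 1" --pt "0 0 0 -16 15 0 1" --pt "0 0 0 -26 19 0 1" --pt "0 0 0 -37 20 0 1" --pt "0 0 0 -37 20 0 1"

```text
clock: 11.05
tcp_pos: [0.4967, 0.0052, 0.0453]
orientation: [-0.958, -2.992, -0.0]
contact_force: [0.6, -3.4, 9.9]
grip_width: 0.017
gripper_force: 26.4
```

>>> servo_tool --pt "0 0 0 0 0 0 1" --pt "0 0 0 0 0 0 1" --pt "0 0 0 0 0 0 1"

```text
clock: 11.3
tcp_pos: [0.4984, 0.0052, 0.0453]
orientation: [0.958, 2.991, 0.0]
contact_force: [-0.5, -2.4, 10.9]
grip_width: 0.0172
gripper_force: 26.6
```

>>> servo_tool --pt "0 0 0 0 0 0 0.7" --pt "0 0 0 0 0 0 0.6" --pt "0 0 0 0 0 0 0.55" --pt "0 0 0 0 0 0 0.55" --pt "0 0 0 0 0 0 0.55"

```text
clock: 11.72
tcp_pos: [0.498, 0.0065, 0.0441]
orientation: [-0.956, -2.992, 0.0]
contact_force: [-0.4, 0.8, -0.8]
grip_width: 0.0382
gripper_force: 0.0
```

>>> servo_tool --pt "0 0 0 0 0 20 0.55" --pt "0 0 0 0 0 50 0.55" --pt "0 0 0 0 0 85 0.55" --pt "0 0 0 0 0 125 0.55" --pt "0 0 0 0 0 165 0.55"

```text
clock: 12.13
tcp_pos: [0.4975, 0.006, 0.2104]
orientation: [-0.956, -2.991, 0.002]
contact_force: [1.4, 1.3, 0.0]
grip_width: 0.0384
gripper_force: 0.0
```

>>> servo_tool --pt "0 0 7 0 0 35 0.55" --pt "0 0 14 0 0 70 0.55" --pt "0 0 21 0 0 100 0.55" --pt "0 0 28 0 0 105 0.55" --pt "0 0 35 0 0 105 0.55"

```text
clock: 12.55
tcp_pos: [0.4997, 0.0065, 0.3169]
orientation: [0.002, 3.137, 0.003]
contact_force: [0.1, -1.0, -0.6]
grip_width: 0.0382
gripper_force: 0.0
```

>>> servo_tool --pt "0 0 7 0 0 0 0.5" --pt "0 0 10 0 0 0 0.5" --pt "0 0 10 0 0 0 0.5" --pt "0 0 10 0 0 0 0.5"

```text
clock: 12.88
tcp_pos: [0.4982, 0.0063, 0.3141]
orientation: [0.259, -3.13, -0.0]
contact_force: [-0.2, -0.4, 0.3]
grip_width: 0.0429
gripper_force: 0.0
```

```bash
python3 k.py 3
```

```text
[-0.73  0.1   0.65  1.89 -0.07  1.16  1.68] [0.4982 0.0063 0.3141] [ 0.259 -3.13  -0.   ] 0.04291188170378856
wrist [184 141  11   3  18] [ 0.4965 -0.0824  0.0537] [ 0.5052 -0.0065  0.4578]
wrist [249 145  14  17 195] [0.4956 0.006  0.0616] [0.5116 0.0166 0.0679]
 top 158 [0.4965 0.0058 0.0653] [0.4972 0.0059 0.0631] [0.0175 0.0173 0.0096]
wrist [200 196   2   8  15] [ 0.5819 -0.0614  0.031 ] [ 0.5867 -0.0604  0.0374]
wrist cover 11953 [ 0.595 -0.122  0.09 ] [0.657 0.08  0.258]
scene [225 184   7  10  52] [0.4969 0.0078 0.0535] [0.5089 0.031  0.0659]
 top 33 [0.4993 0.0055 0.0629] [0.4994 0.0056 0.0621] [0.0189 0.0148 0.0076]
scene cover 488 [ 0.618 -0.12   0.094] [0.668 0.094 0.258]
```

View pics/wrist3.png

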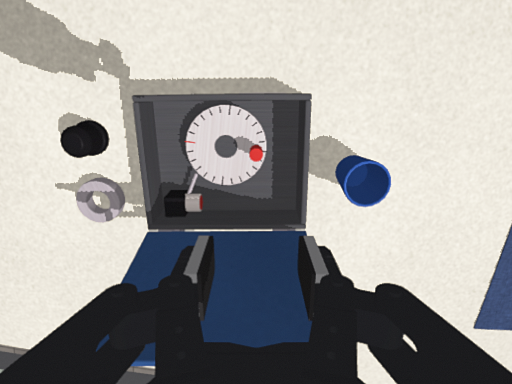

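The knob is back at (256,153), within 1 mm of where it began. The cover is still open, and the cup, ring and lens are where they were. I'm handing in.

```bash
python3 -c "
from bench import r
print(r.hand_in())"
```

```text
the job is handed in; nothing more can be done
None
```

The job is handed in, with no verdict returned: the cover rests open on its stop, the table has made one full anticlockwise turn with the knob within about 1 mm of its start, the gripper is clear, and the cup, ring and lens look undisturbed.

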